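# Nest the notions pots in the thread crate

### The arm

A 6-joint arm with a two-finger parallel gripper is mounted at the origin on the work surface. World frame = base frame: x ahead of the robot, y to its left, z up, the work surface at z = 0. Lengths are in mm, angles in rad, forces in N, time in s.
With the tool pointing down it reaches from about 275 to 975 mm from the base axis. Payload 8.4 kg.
Tool frame: the origin (TCP) lies on the centre line of the jaws, within the pads' length; the fingertips stand env.tcp_to_tips ahead of it and the grasp point (between the pads) lies 11 mm behind it (env.tcp_to_tips is the distance from the TCP to the fingertips, in mm); z points along the fingers, y is the line along which they close (so a half turn about z gives the same grasp; the last joint's range is limited). The gripper opens to 92 mm and grips with 3 to 60 N. Pads are 20 mm wide; open, the fingers measure 128 mm over their backs; the gripper's body (75 mm by 189 mm) begins 69 mm behind the grasp point.
Start: joints at [-0.002, 0.353, 1.633, -0, 1.155, -0.002], TCP at [625.002, -0, 222.583] pointing down, gripper open.
Joint ranges: [-2.63, 2.63], [-0.92, 2.1], [0.06, 2.66], [-1.3, 4.44], [0, 2.69], [-3.02, 3.02]. Speed limits (rad/s): [2.22, 2.22, 2.79, 3.14, 3.14, 3.14].

### API

Orientations are given as a rotation vector (axis times angle).
In Python, from station import env, eyes, look_for, regions_of gives the robot as it stands. The module is installed in compiled form; this text tells all that it offers.
- The arm moves only by the tool arm_command, never from a script. Its argument "moves" is a list of rows, each a list of 3 entries, a list of its own where there are three numbers: the shift along the world's x, y, z in units of 40 mm (1.0 is 40 mm), then the turn, a rotation vector about the world's x, y, z in units of 6 degrees (1.0 is 6 degrees), then the gripper's target within -1 to 1 (shut at 1, half-way at 0, fully open at -1). In form: [[[dx, dy, dz], [wx, wy, wz], grip], ...]. A call has 1 to 12 rows; each row is the pose to reach, as a shift and turn from the pose commanded when the call began; what a row does not reach only later rows make up. A row lasts 1/10 s, in which the tool goes at most 50 mm and 8.59 degrees, less where a joint would pass 70% of its speed; a pose out of reach is approached as far as the arm can. A call with a gripper value outside its range is refused whole. The fingers move at their own pace and stop on an object; "squeeze" is the grip in N (left out, the last holds). Time passes only in rows, so rows that repeat a pose let the fingers close. It gives the time, the measured TCP pose, the force, the opening and the grip force at its end, in the units of the state.
- env.read_state(): the state, without advancing time (a new reading comes with each control period).
- eyes.camera(name): name is "scene" or "side" or "wrist"; returns a dict with "pixels" (480x640x3 uint8, red, green, blue), "range_z" (480x640 float32, mm along the optical axis (not along the pixel's ray), 0 where there is no reading), "fx", "fy", "cx", "cy" (pixels), "rvec" (rotation vector, rad) and "tvec" (3), from world to camera coordinates, as OpenCV has them. Camera axes: x right, y down, z forward; pixel columns grow to the right and rows downward; lengths in mm; the calibration is good to about 2 mm. The wrist camera is an equidistant fisheye: a pixel r from the principal point sees the ray r / f radians off the axis. A picture is of the moment at which its call begins.
- env.hand_in(): hands the job in; it is judged then, once.
Trained networks look in the newest picture that a camera, given by its name, has taken for a name from the list of things; names that differ only in an ending like _2 or _b are one class to them, and where a whole thing is asked for, a point or a joint stands for the part that bears it (a point fixed in the world has none). Each returns a list of dicts, best first, with "score" (0 to 1); they miss things now and then, are a little off and sometimes report something else, mostly with a low value. They report only what shows in the picture. A call takes as long as a camera call. They do not tell look-alikes from the thing itself.
- look_for(thing, camera): "point" ([column, row] in pixels, amid what is visible of it).
- regions_of(thing, camera): "pixels" (480x640 bool, what is visible of it) and "point" ([column, row] in pixels, amid what is visible of it).
The state is a dict: "time": time; "joints": joint angles; "joint_velocities": joint speeds; "joint_efforts": joint torques, N m; "eef_pos": TCP position; "orientation": TCP orientation; "ft_force": force on the tool from outside, world axes, zero at the start; "ft_torque": the same for the moment, N m; "gripper_width": opening from 0.0 (shut) to 1.0 (fully open); "grip_force": force on a finger pad.
Only numpy, scipy, OpenCV 4.12 (cv2) and the standard library are available. Lean on these libraries where they do the work, as an engineer would, in place of code of your own. Each camera call takes 0.05 s, during which the arm holds its last target. There are 200 camera calls.

### The job

Pack away the three round aluminium notions pots as one nest in the only empty cell of the divided wooden thread crate, the one with a cork pad on its floor. First stand the widest pot upright on the cork pad, then stand the middle pot inside it, and last the slimmest pot inside the middle one, each right down on the floor below it and let go. Set each pot down gently instead of dropping it in, and leave the thread cones, oil bottle, bobbin and snips standing or lying where they are.

Things in the scene. Friction and masses are not known exactly. Their poses are not given: they have to be found in the camera images.
- wide_pot: the widest and lowest of three plain open round aluminium pots: straight upright wall, 68 mm outside diameter, 56 mm tall, wall 2.5 mm (63 mm clear inside), floor 4 mm thick, about 120 g, loose, standing upright on the table; origin at the centre of its underside, z up to its mouth
- middle_pot: the middle aluminium pot, same shape: 54 mm outside diameter, 84 mm tall, wall 2.5 mm (49 mm clear inside), floor 4 mm thick, about 115 g, loose, upright on the table; origin at the centre of its underside, z up. Standing inside the wide pot its rim is 32 mm above the wide pot's rim
- slim_pot: the slimmest and tallest aluminium pot, same shape: 40 mm outside diameter, 112 mm tall, wall 2.5 mm, floor 4 mm thick, about 100 g, loose, upright on the table; origin at the centre of its underside, z up. Standing inside the middle pot its rim is 32 mm above the middle pot's rim
- crate: low open wooden crate, fixed to the table, 190 x 190 mm and 34 mm tall, walls and floor 6 mm thick, divided by a cross of two 6 mm partitions (top at 30 mm) into 2 x 2 square cells of 86 mm clear width whose centres lie at +-46 mm in its x and y; origin at the centre of its underside, x and y along its walls, z up. Three cells hold a thread cone each, the fourth is empty but for the cork pad
- pad: thin cork disc, 72 mm diameter, 2 mm thick, fixed on the crate's floor in the middle of the empty cell; origin at the centre of its underside, so its top is 2 mm above the origin (8 mm above the table)
- cone_a: loose thread cone (cream thread), 90 mm tall, 54 mm wide at the foot, about 24 mm at its white tube tip, 70 g, standing in one cell of the crate; origin at the centre of its underside, z up along the cone. A bystander
- cone_b: loose thread cone (taupe thread), 90 mm tall, 54 mm wide at the foot, about 24 mm at its white tube tip, 70 g, standing in one cell of the crate; origin at the centre of its underside, z up along the cone. A bystander
- cone_c: loose thread cone (dark grey thread), 90 mm tall, 54 mm wide at the foot, about 24 mm at its white tube tip, 70 g, standing in one cell of the crate; origin at the centre of its underside, z up along the cone. A bystander
- oil_bottle: small clear plastic oil bottle with a white cap, 44 mm diameter, 95 mm tall, loose, standing near the pots; origin at the centre of its underside, z up. A bystander
- bobbin: small steel bobbin lying flat among the pots, 21 mm diameter, 11 mm tall, loose; origin at the centre of its underside, z up. A bystander
- snips: thread snips lying flat on the table, 120 mm long, 8 mm thick, loose, blades to +x of its frame; origin on the table under its middle, z up. A bystander
Mind the look-alikes: they are no part of the job. What is shaped like the wide_pot but green is not meant.

How it is judged:
By the outcome, as a careful person would: the job done as asked, in the order asked, and still so for the second after the job is handed in, with the robot touching nothing.
It also fails if it takes over 72 s, if anything falls off the work surface, if the arm or the gripper's body presses on something with over 40 N, if the wrist force passes 120 N, or if a joint passes its speed limit or range.

## Working session

There is one attempt and no reset: what is moved stays moved. The work goes in short steps, Python scripts to look and compute and a tool call to move; the robot and the scene stay as the last step left them, time stands still between calls to the robot, and variables do not carry over. Pictures are saved under pics/ and viewed, at most 10 in all, crops included, and the job is handed in when it is done.

Besides the shell and the picture viewer there is one more tool, called after "Call:" as a command line: name --argument value ..., lists and objects as JSON in quotes. arm_command: Moves the arm, as the interface text tells. Its arguments: {"type":"object","properties":{"moves":{"type":"array","items":{"type":"array"}},"squeeze":{"type":"number"}},"required":["moves"]}

```bash
mkdir -p pics
cat > h.py <<'E'
import numpy as np, cv2
from station import env, eyes, look_for, regions_of
def cam(n):
    return eyes.camera(n)
def pts(c):
    R=cv2.Rodrigues(np.array(c["rvec"],float))[0]; t=np.array(c["tvec"],float).ravel()
    z=c["range_z"].astype(float); v,u=np.mgrid[:480,:640]
    P=np.stack([(u-c["cx"])/c["fx"]*z,(v-c["cy"])/c["fy"]*z,z],-1)
    W=(P-t)@R
    W[z<=0]=np.nan
    return W
def save(c,f): cv2.imwrite("pics/"+f,c["pixels"][:,:,::-1])
E
python3 - <<'E'
from h import *
print(env.tcp_to_tips, env.read_state())
for n in("scene","side"):
    c=cam(n); save(c,n+"1.png"); W=pts(c)
    np.savez("/tmp/%s.npz"%n,W=W,px=c["pixels"])
    for t in "wide_pot middle_pot slim_pot crate pad cone_a oil_bottle bobbin snips".split():
        for r in regions_of(t,n)[:4]:
            m=r["pixels"]; p=W[m]; p=p[~np.isnan(p[:,0])]
            if len(p)<5: continue
            print(n,t,round(r["score"],2),np.round(r["point"]),np.round(np.percentile(p,2,axis=0)),np.round(np.percentile(p,98,axis=0)),c["pixels"][m].mean(0).round())
E
```

```text
8.0 {'time': 0.0, 'joints': array([-2.38244979e-03,  3.53625761e-01,  1.63412051e+00, -5.36495578e-05,
        1.15523515e+00, -2.40174618e-03]), 'joint_velocities': array([ 0.00117738, -0.00096618,  0.00083977, -0.00061171,  0.00023371,
       -0.00040068]), 'joint_efforts': array([-2.43486713e-03, -5.93846583e+01, -3.34216332e+01,  6.94100303e-02,
        2.34022352e-02, -1.15005114e-04]), 'eef_pos': array([ 6.24509193e+02, -5.10822804e-03,  2.21883518e+02]), 'orientation': array([-2.22072410e+00, -2.22081513e+00,  1.59298203e-03]), 'ft_force': array([-0.00907568,  0.10648558,  0.25192066]), 'ft_torque': array([-0.05914561, -0.01026945,  0.02395804]), 'grip_force': 0.0, 'gripper_width': 0.9975950416020418}
scene wide_pot 0.92 [163. 300.] [ 292. -307.    3.] [ 358. -243.   58.] [28. 75. 42.]
scene wide_pot 0.89 [226. 264.] [ 344. -214.    4.] [ 409. -148.   58.] [29. 74. 42.]
scene wide_pot 0.79 [278. 315.] [ 468. -255.    2.] [ 532. -190.   58.] [82. 90. 85.]
scene wide_pot 0.67 [313. 452.] [ 612. -410.    2.] [ 675. -348.   58.] [ 33. 110.  54.]
scene middle_pot 0.74 [305. 243.] [
[... 1474 characters left out ...]
.] [444.  61.  -1.] [669. 284.  33.] [96. 89. 70.]
side crate 0.41 [427. 369.] [ 428. -428.   -1.] [ 529. -382.    8.] [81. 93. 94.]
side cone_a 0.79 [300. 204.] [503.  96.   9.] [582. 229.  93.] [88. 86. 75.]
side cone_a 0.78 [332. 190.] [598. 131.  15.] [633. 162.  93.] [119. 119. 111.]
side cone_a 0.59 [270. 194.] [475. 178.  17.] [515. 211.  94.] [63. 74. 67.]
side oil_bottle 0.81 [454. 279.] [ 601. -280.   -2.] [ 672. -238.   93.] [121. 136. 132.]
side bobbin 0.58 [269. 194.] [475. 178.   3.] [541. 269.  94.] [64. 75. 68.]
side snips 0.68 [428. 370.] [ 428. -429.   -2.] [ 533. -380.    8.] [83. 97. 97.]
side snips 0.33 [450. 279.] [ 601. -280.    2.] [ 632. -249.   93.] [120. 135. 131.]
```

View pics/scene1.png

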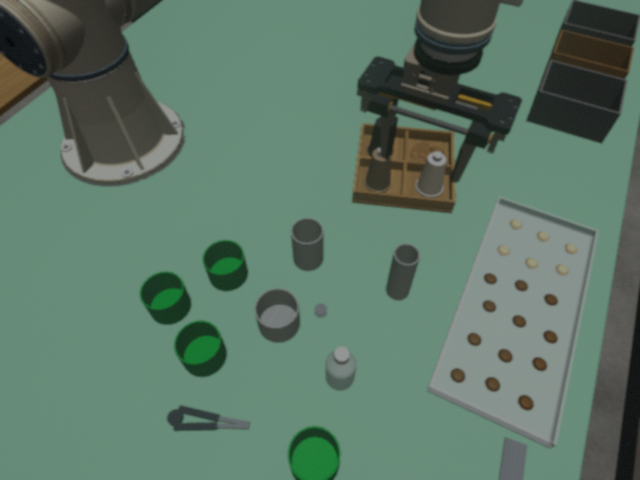

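Run:
```python
import numpy as np,cv2
from scipy.optimize import least_squares
for n,dz in(("scene",2),("side",-2)):
    d=np.load(f"/tmp/{n}.npz");W=d["W"]
    def box(x0,x1,y0,y1,z0,z1):
        m=(W[...,0]>x0)&(W[...,0]<x1)&(W[...,1]>y0)&(W[...,1]<y1)&(W[...,2]>z0)&(W[...,2]<z1); return W[m]
    tab=box(300,800,-150,0,-15,15); print(n,"table z",np.median(tab[:,2]))
    for nm,x,y,r,h in(("wide",498,-222,34,56),("mid",484,-91,27,84),("slim",648,-82,20,112)):
        p=box(x-r-8,x+r+8,y-r-8,y+r+8,h-4+dz,h+5+dz)[:,:2]
        f=least_squares(lambda q:np.clip(np.abs(np.hypot(*(p-q).T)-r+1.25)-1.25,0,None),[x,y],loss="soft_l1")
        print(nm,len(p),f.x.round(1),np.abs(f.fun).mean())
    # crate top rim
    p=box(440,690,50,300,32+dz,37+dz)[:,:2].astype(np.float32)
    print("crate",len(p),cv2.minAreaRect(p))
    for xy in((620,146),(528,112),(492,195),):
        p=box(xy[0]-30,xy[0]+30,xy[1]-30,xy[1]+30,84,100); print("cone tip",p.mean(0).round(1),np.ptp(p,axis=0).round(1))
d=np.load("/tmp/scene.npz")["px"][50:230,320:500,::-1]
d2=np.load("/tmp/scene.npz")["px"][225:405,230:410,::-1]
cv2.imwrite("pics/crop.png",cv2.resize(np.hstack([d,d2]),None,fx=2.2,fy=2.2))
```

```text
scene table z 1.6609806115068144
wide 261 [ 499.3 -221.7] 0.06627860809329542
mid 195 [484.3 -91.1] 0.1170976070209494
slim 162 [648.5 -81.3] 0.06335650388978839
crate 789 ((561.0392456054688, 177.63804626464844), (189.67214965820312, 192.5760498046875), 18.340206146240234)
cone tip [622.7 150.3  90.2] [33.  32.8 15.4]
cone tip [526.  113.1  88.4] [33.4 29.6 15.7]
cone tip [489.5 197.2  87.3] [15.  26.8  5.8]
side table z -1.8371720855911504
wide 236 [ 497.5 -221.8] 0.26720733926083523
mid 154 [482.3 -90.9] 0.32376717987785764
slim 99 [646.3 -80.8] 0.4769350176028194
crate 482 ((558.4348754882812, 177.56629943847656), (192.9114532470703, 193.29620361328125), 18.991079330444336)
cone tip [618.1 150.4  89.1] [28.4 28.5 12. ]
cone tip [524.  118.6  89.3] [30.4 26.  10.7]
cone tip [495.2 200.3  89.4] [26.9 29.1 12.1]
```

View pics/crop.png

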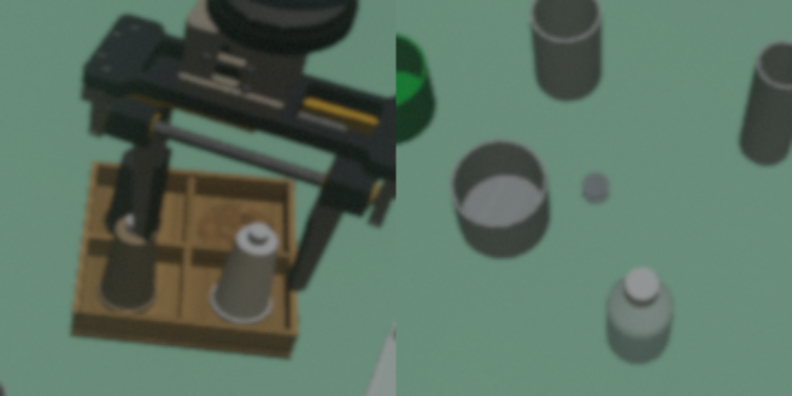

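(278,315) is the bare aluminium wide pot. The four look-alikes at (163,300), (226,264), (200,348) and (313,452) are green. The middle pot is at (305,243) and the slim one at (403,270). The empty cell with the cork pad is the upper right one at (420,154). The crop confirms this choice.

The crate's yaw is about 18.7°, so I'll close the jaws along its diagonal (-26.3°) and grip high near the rim, so the fingertips clear the crate walls.

Call:
arm_command --moves '[[[-1.6, -2.8, -0.5], [0, 0, -2.2], -1], [[-3.165, -5.545, -1.8], [0, 0, -4.38], -1], [[-3.165, -5.545, -1.8], [0, 0, -4.38], -1], [[-3.165, -5.545, -1.8], [0, 0, -4.38], -1], [[-3.165, -5.545, -1.8], [0, 0, -4.38], -1], [[-3.165, -5.545, -1.8], [0, 0, -4.38], -1], [[-3.165, -5.545, -1.8], [0, 0, -4.38], -1], [[-3.165, -5.545, -1.8], [0, 0, -4.38], -1], [[-3.165, -5.545, -1.8], [0, 0, -4.38], -1], [[-3.165, -5.545, -1.8], [0, 0, -4.38], -1]]' --squeeze 15

```text
time: 2.0
eef_pos: [499.5, -220.7, 151.1]
orientation: [2.666, 1.66, 0.001]
ft_force: [0.1, -0.5, -0.2]
gripper_width: 0.999
grip_force: 0.0
```

Run:
```python
from h import *
s=env.read_state(); print(s["time"],s["eef_pos"],s["orientation"],s["joints"],s["ft_force"])
from scipy.spatial.transform import Rotation as R
print(R.from_rotvec(s["orientation"]).as_matrix().round(3))
for n in("scene","side"):
    c=cam(n); W=pts(c); p=W[(np.abs(W[...,0]-588)<25)&(np.abs(W[...,1]-236)<50)]
    reg=regions_of("pad",n)
    np.savez("/tmp/%s_b.npz"%n,W=W,px=c["pixels"])
    for r in reg[:1]:
        q=W[r["pixels"]]; q=q[~np.isnan(q[:,0])]; print(n,r["score"],r["pixels"].sum(),q.min(0),q.max(0),q.mean(0))
    dz=2 if n=="scene" else -2
    m=(W[...,0]>440)&(W[...,0]<690)&(W[...,1]>50)&(W[...,1]<300)&(W[...,2]>32+dz)&(W[...,2]<37+dz)
    k=m.astype(np.uint8); l=cv2.connectedComponents(k)[1]
    print("rim",cv2.minAreaRect(W[m][:,:2].astype(np.float32)))
c=cam("wrist"); save(c,"wrist.png"); c=cam("scene"); 
cv2.imwrite("pics/b.png",np.hstack([cv2.resize(c["pixels"][90:230,330:480,::-1],(400,373))]))
```

```text
2.0 [ 499.47080116 -220.7411137   151.08120301] [2.66625784e+00 1.66030285e+00 1.06811384e-03] [-4.19015346e-01  3.12985758e-01  1.87024569e+00  2.45274992e-04
  9.57443958e-01  3.77395218e-02] [ 0.07992175 -0.51952207 -0.23054816]
[[ 0.441  0.897  0.001]
 [ 0.897 -0.441 -0.   ]
 [ 0.     0.001 -1.   ]]
scene 0.84 406 [554.46522886 145.88932595   5.32695659] [617.0500145  274.8061505   96.28733745] [579.56511137 237.80172306  12.80179128]
rim ((560.8922119140625, 177.9237060546875), (189.73583984375, 192.96580505371094), 18.60312843322754)
rim ((557.7745971679688, 177.85459899902344), (194.3484344482422, 193.77096557617188), 18.566560745239258)
```

View pics/b.png

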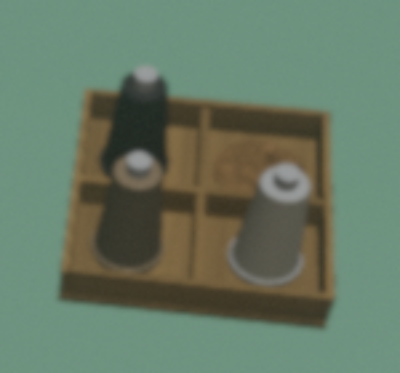

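The crop shows the empty cell with its pad at the upper right; the other three cells hold cones. Next I descend on the wide pot and grip it.

Call:
arm_command --moves '[[[0, 0, -0.7], [0, 0, 0], -1], [[0, 0, -1.4], [0, 0, 0], -1], [[0, 0, -2.0], [0, 0, 0], -1], [[0, 0, -2.5], [0, 0, 0], -1], [[0, 0, -2.765], [0, 0, 0], -1], [[0, 0, -2.765], [0, 0, 0], -1], [[0, 0, -2.765], [0, 0, 0], 0.3], [[0, 0, -2.765], [0, 0, 0], 0.5], [[0, 0, -2.765], [0, 0, 0], 0.5], [[0, 0, -2.765], [0, 0, 0], 0.5], [[0, 0, -2.765], [0, 0, 0], 0.5], [[0, 0, -2.765], [0, 0, 0], 0.5]]' --squeeze 15

```text
time: 3.5
eef_pos: [499.2, -222.2, 40.9]
orientation: [2.667, 1.657, 0.002]
ft_force: [-0.0, -0.2, 6.5]
gripper_width: 0.739
grip_force: 15.0
```

Call:
arm_command --moves '[[[0, 0, 0.2], [0, 0, 0], 0.5], [[0, 0, 0.8], [0, 0, 0], 0.5], [[0, 0, 1.6], [0, 0, 0], 0.5], [[0, 0, 2.5], [0, 0, 0], 0.5], [[0, 0, 3.4], [0, 0, 0], 0.5], [[0, 0, 4.0], [0, 0, 0], 0.5], [[0.1, 0.5, 4.0], [0, 0, 0], 0.5], [[0.25, 1.3, 4.0], [0, 0, 0], 0.5], [[0.5, 2.3, 4.0], [0, 0, 0], 0.5], [[0.7, 3.3, 4.0], [0, 0, 0], 0.5], [[0.9, 4.3, 4.0], [0, 0, 0], 0.5], [[1.05, 5.3, 4.0], [0, 0, 0], 0.5]]'

```text
time: 4.7
eef_pos: [540.2, -8.2, 200.4]
orientation: [2.668, 1.658, -0.0]
ft_force: [0.2, -0.3, -1.3]
gripper_width: 0.739
grip_force: 15.0
```

Call:
arm_command --moves '[[[0.2, 1.0, 0], [0, 0, 0], 0.5], [[0.4, 2.0, 0], [0, 0, 0], 0.5], [[0.6, 3.0, 0], [0, 0, 0], 0.5], [[0.8, 4.0, 0], [0, 0, 0], 0.5], [[1.0, 5.0, 0], [0, 0, 0], 0.5], [[1.15, 5.8, 0], [0, 0, 0], 0.5], [[1.2, 6.145, 0], [0, 0, 0], 0.5], [[1.2, 6.145, 0], [0, 0, 0], 0.5], [[1.2, 6.145, 0], [0, 0, 0], 0.5], [[1.2, 6.145, 0], [0, 0, 0], 0.5]]'

```text
time: 5.7
eef_pos: [588.1, 234.4, 200.0]
orientation: [2.669, 1.657, -0.001]
ft_force: [-0.3, -0.1, -0.7]
gripper_width: 0.743
grip_force: 15.0
```

```bash
cat >> h.py <<'E'
from scipy.optimize import least_squares
def rim(x,y,r,zr,n):
    "fit rim circle centre at world height zr, camera n"
    c=cam(n); W=pts(c); dz=2 if n=="scene" else -2
    m=(np.hypot(W[...,0]-x,W[...,1]-y)<r+8)&(W[...,2]>zr-4+dz)&(W[...,2]<zr+4+dz)
    p=W[m][:,:2]
    f=least_squares(lambda q:np.clip(np.abs(np.hypot(*(p-q).T)-r+1.25)-1.25,0,None),[x,y],loss="soft_l1")
    return len(p),f.x.round(1),np.abs(f.fun).mean().round(2),c
E
python3 - <<'E'
from h import *
s=env.read_state(); print(s["time"],s["eef_pos"],s["gripper_width"],s["ft_force"])
for n in("scene","side"):
    r=rim(588,236,34,160+56,n); print(n,r[:3])
    if n=="side": cv2.imwrite("pics/c.png",cv2.resize(r[3]["pixels"][60:300,200:520,::-1],(640,480)))
E
```

```text
5.7 [588.06372457 234.42987464 199.97956523] 0.7434256861684035 [-0.28654952 -0.10597228 -0.6649662 ]
scene (208, array([586.7, 234. ]), np.float64(0.77))
side (118, array([585.4, 235. ]), np.float64(1.37))
```

View pics/c.png

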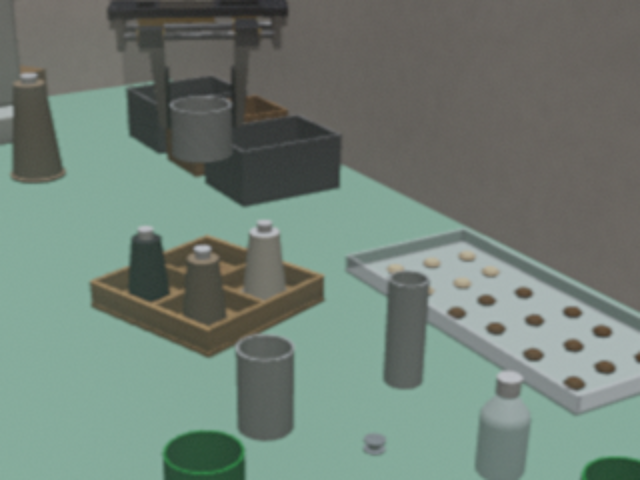

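The side view shows the wide pot hanging level between the jaws over the empty cell, with every bystander undisturbed. Next I lower it.

Call:
arm_command --moves '[[[0, 0, -0.5], [0, 0, 0], 0.5], [[0, 0, -1.2], [0, 0, 0], 0.5], [[0, 0, -2.0], [0, 0, 0], 0.5], [[0, 0, -2.7], [0, 0, 0], 0.5], [[0, 0, -3.2], [0, 0, 0], 0.5], [[0, 0, -3.5], [0, 0, 0], 0.5], [[0, 0, -3.65], [0, 0, 0], 0.5], [[0, 0, -3.72], [0, 0, 0], 0.5], [[0, 0, -3.75], [0, 0, 0], 0.5], [[0, 0, -3.76], [0, 0, 0], 0.5], [[0, 0, -3.77], [0, 0, 0], 0.5], [[0, 0, -3.77], [0, 0, 0], 0.5]]'

```text
time: 7.0
eef_pos: [588.7, 236.2, 49.7]
orientation: [2.668, 1.658, 0.001]
ft_force: [-0.4, 0.0, -1.6]
gripper_width: 0.737
grip_force: 15.0
```

Call:
arm_command --moves '[[[0, 0, -0.01], [0, 0, 0], 0.5], [[0, 0, -0.02], [0, 0, 0], 0.5], [[0, 0, -0.025], [0, 0, 0], 0.5], [[0, 0, -0.025], [0, 0, 0], 0.5]]'

```text
time: 7.4
eef_pos: [588.6, 236.1, 49.0]
orientation: [2.668, 1.658, 0.001]
ft_force: [-1.4, -0.7, 6.6]
gripper_width: 0.736
grip_force: 15.0
```

Call:
arm_command --moves '[[[0, 0, 0], [0, 0, 0], 0.2], [[0, 0, 0], [0, 0, 0], -0.3], [[0, 0, 0], [0, 0, 0], -0.8], [[0, 0, 0], [0, 0, 0], -1], [[0, 0, 0], [0, 0, 0], -1], [[0, 0, 0.3], [0, 0, 0], -1], [[0, 0, 0.9], [0, 0, 0], -1], [[0, 0, 1.8], [0, 0, 0], -1], [[0, 0, 2.8], [0, 0, 0], -1], [[-0.3, -1.0, 2.8], [0, 0, 0], -1], [[-0.6, -2.0, 2.8], [0, 0, 0], -1], [[-1.0, -3.1, 2.8], [0, 0, 0], -1]]'

```text
time: 8.6
eef_pos: [548.5, 111.3, 161.5]
orientation: [2.667, 1.66, 0.003]
ft_force: [0.3, -0.5, 0.1]
gripper_width: 1.0
grip_force: 0.0
```

Call:
arm_command --moves '[[[-0.5, -1.5, 0], [0, 0, 0], -1], [[-0.9, -2.7, 0], [0, 0, 0], -1], [[-1.2, -3.8, 0], [0, 0, 0], -1], [[-1.5, -4.7, 0], [0, 0, 0], -1], [[-1.625, -5.075, 0], [0, 0, 0], -1], [[-1.625, -5.075, 0], [0, 0, 0], -1], [[-1.625, -5.075, 0], [0, 0, 0], -1]]'

```text
time: 9.3
eef_pos: [483.7, -90.9, 160.8]
orientation: [2.669, 1.656, 0.001]
ft_force: [-0.6, -0.2, -0.5]
gripper_width: 0.999
grip_force: 0.0
```

Run:
```python
from h import *
s=env.read_state(); print(s["time"],s["eef_pos"],s["gripper_width"],s["ft_force"])
for n in("scene","side"):
    r=rim(588,236,34,64,n); print(n,r[:3])
    r=rim(484,-91,27,84,n); print(n,"mid",r[:3])
    cv2.imwrite(f"pics/d{n}.png",cv2.resize(r[3]["pixels"][60:300,200:520,::-1],(640,480)))
```

```text
9.3 [483.7496661  -90.94125404 160.80789725] 0.9987570223624236 [-0.55642372 -0.17763534 -0.48933493]
scene (182, array([587.4, 236.3]), np.float64(0.21))
scene mid (165, array([484.3, -90.8]), np.float64(0.1))
side (73, array([584.7, 236.3]), np.float64(0.56))
side mid (152, array([482.1, -90.9]), np.float64(0.29))
```

View pics/dscene.png

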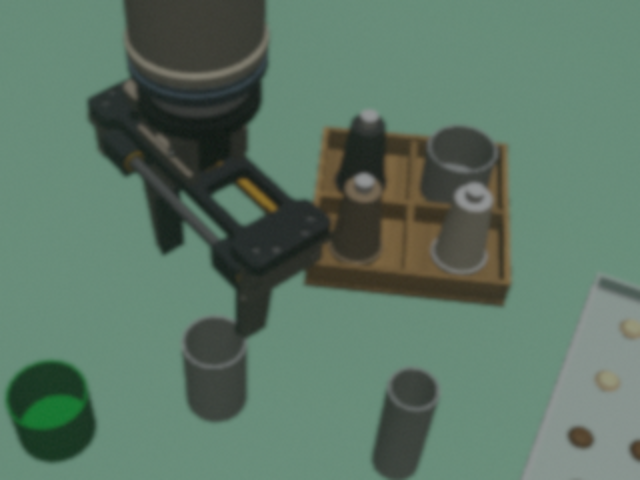

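The scene view shows the wide pot upright in its cell with the cones undisturbed, and the open gripper over the middle pot. Next I pick up the middle pot.

Call:
arm_command --moves '[[[0, 0, -0.6], [0, 0, 0], -1], [[0, 0, -1.2], [0, 0, 0], -1], [[0, 0, -1.8], [0, 0, 0], -1], [[0, 0, -2.2], [0, 0, 0], -1], [[0, 0, -2.355], [0, 0, 0], -1], [[0, 0, -2.355], [0, 0, 0], 0], [[0, 0, -2.355], [0, 0, 0], 0.5], [[0, 0, -2.355], [0, 0, 0], 0.7], [[0, 0, -2.355], [0, 0, 0], 0.7], [[0, 0, -2.355], [0, 0, 0], 0.7], [[0, 0, -2.355], [0, 0, 0], 0.7], [[0, 0, -2.355], [0, 0, 0], 0.7]]'

```text
time: 10.7
eef_pos: [483.9, -91.2, 66.5]
orientation: [2.668, 1.658, 0.001]
ft_force: [0.6, 0.4, 5.4]
gripper_width: 0.571
grip_force: 15.0
```

Call:
arm_command --moves '[[[0, 0, 0.2], [0, 0, 0], 0.7], [[0, 0, 0.8], [0, 0, 0], 0.7], [[0, 0, 1.6], [0, 0, 0], 0.7], [[0, 0, 2.5], [0, 0, 0], 0.7], [[0, 0, 3.3], [0, 0, 0], 0.7], [[0, 0, 3.75], [0, 0, 0], 0.7], [[0.15, 0.5, 3.75], [0, 0, 0], 0.7], [[0.45, 1.3, 3.75], [0, 0, 0], 0.7], [[0.8, 2.3, 3.75], [0, 0, 0], 0.7], [[1.1, 3.3, 3.75], [0, 0, 0], 0.7], [[1.4, 4.3, 3.75], [0, 0, 0], 0.7], [[1.7, 5.3, 3.75], [0, 0, 0], 0.7]]'

```text
time: 11.9
eef_pos: [551.2, 122.6, 216.2]
orientation: [-2.668, -1.658, 0.001]
ft_force: [0.2, 0.0, -1.1]
gripper_width: 0.573
grip_force: 15.0
```

Call:
arm_command --moves '[[[0.3, 1.0, 0], [0, 0, 0], 0.7], [[0.6, 2.0, 0], [0, 0, 0], 0.7], [[0.85, 2.7, 0], [0, 0, 0], 0.7], [[0.9, 2.87, 0], [0, 0, 0], 0.7], [[0.9, 2.87, -0.5], [0, 0, 0], 0.7], [[0.9, 2.87, -1.2], [0, 0, 0], 0.7], [[0.9, 2.87, -1.6], [0, 0, 0], 0.7], [[0.9, 2.87, -1.75], [0, 0, 0], 0.7], [[0.9, 2.87, -1.75], [0, 0, 0], 0.7], [[0.9, 2.87, -1.75], [0, 0, 0], 0.7]]'

```text
time: 12.9
eef_pos: [587.9, 235.7, 146.9]
orientation: [2.668, 1.658, 0.002]
ft_force: [0.1, 0.0, -1.5]
gripper_width: 0.571
grip_force: 15.0
```

Run:
```python
from h import *
s=env.read_state(); print(s["time"],s["eef_pos"],s["gripper_width"],s["ft_force"])
o=[]
for n in("scene","side"):
    c=cam(n); 
    u,v=(415,140) if n=="scene" else (315,160)
    o.append(cv2.resize(c["pixels"][v-75:v+75,u-75:u+75,::-1],(400,400),interpolation=cv2.INTER_CUBIC))
cv2.imwrite("pics/e.png",np.hstack(o))
```

```text
12.9 [587.94010928 235.7029135  146.94681327] 0.5711257652767353 [ 0.14494265  0.01437112 -1.49690353]
```

View pics/e.png

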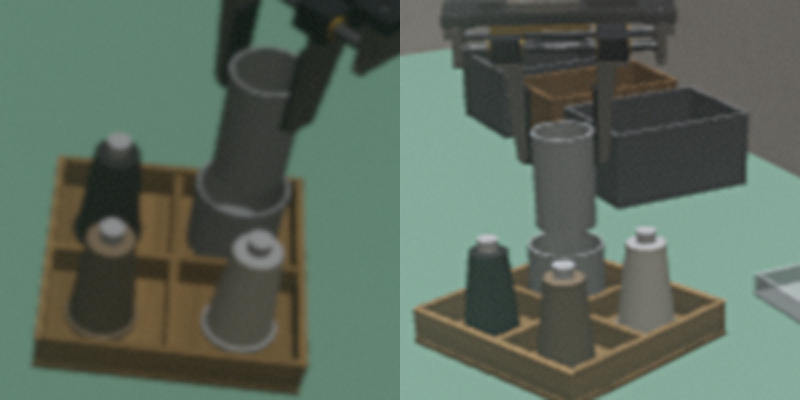

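Run:
```python
from h import *
for n,dz in(("scene",2),("side",-2)):
    c=cam(n); W=pts(c)
    for nm,r,z0,z1 in(("wide",34,46,60),("mid",27,88,122)):
        m=(np.hypot(W[...,0]-587,W[...,1]-236)<r+6)&(np.hypot(W[...,0]-587,W[...,1]-236)>r-7)&(W[...,2]>z0+dz)&(W[...,2]<z1+dz)
        p=W[m][:,:2]
        f=least_squares(lambda q:np.hypot(*(p-q).T)-r,[587,236],loss="soft_l1")
        v,u=np.where(m); print(n,nm,len(p),f.x.round(1),np.abs(f.fun).mean().round(2))
```

```text
scene wide 218 [587.4 237.4] 1.14
scene mid 417 [588.  237.2] 0.8
side wide 232 [585.2 236.2] 1.93
side mid 317 [586.1 237.6] 1.59
```

The two pots agree to within 1 mm, so I lower the middle one.

Call:
arm_command --moves '[[[-0.015, -0.015, -0.2], [0, 0, 0], 0.7], [[-0.015, -0.015, -0.4], [0, 0, 0], 0.7], [[-0.015, -0.015, -0.7], [0, 0, 0], 0.7], [[-0.015, -0.015, -1.0], [0, 0, 0], 0.7], [[-0.015, -0.015, -1.3], [0, 0, 0], 0.7], [[-0.015, -0.015, -1.5], [0, 0, 0], 0.7], [[-0.015, -0.015, -1.6], [0, 0, 0], 0.7], [[-0.015, -0.015, -1.64], [0, 0, 0], 0.7], [[-0.015, -0.015, -1.66], [0, 0, 0], 0.7], [[-0.015, -0.015, -1.67], [0, 0, 0], 0.7], [[-0.015, -0.015, -1.67], [0, 0, 0], 0.7]]'

```text
time: 14.2
eef_pos: [587.1, 235.3, 79.6]
orientation: [2.668, 1.658, 0.001]
ft_force: [0.4, 0.4, -1.6]
gripper_width: 0.571
grip_force: 15.0
```

Call:
arm_command --moves '[[[0, 0, -0.01], [0, 0, 0], 0.7], [[0, 0, -0.02], [0, 0, 0], 0.7], [[0, 0, -0.025], [0, 0, 0], 0.7], [[0, 0, -0.025], [0, 0, 0], 0.7]]'

```text
time: 14.6
eef_pos: [587.0, 235.3, 78.5]
orientation: [2.668, 1.658, 0.001]
ft_force: [-0.8, 0.2, 1.8]
gripper_width: 0.569
grip_force: 15.0
```

Call:
arm_command --moves '[[[0, 0, 0], [0, 0, 0], 0.45], [[0, 0, 0], [0, 0, 0], 0], [[0, 0, 0], [0, 0, 0], -0.5], [[0, 0, 0], [0, 0, 0], -0.8], [[0, 0, 0], [0, 0, 0], -0.8], [[0, 0, 0], [0, 0, 0], -0.8], [[0, 0, 0.3], [0, 0, 0], -0.8], [[0, 0, 0.9], [0, 0, 0], -0.8], [[0, 0, 1.7], [0, 0, 0], -0.8], [[0, 0, 2.5], [0, 0, 0], -0.8], [[0.2, -1.0, 2.5], [0, 0, 0], -0.8], [[0.4, -2.0, 2.5], [0, 0, 0], -0.8]]'

```text
time: 15.8
eef_pos: [603.7, 155.4, 180.7]
orientation: [2.665, 1.661, 0.005]
ft_force: [-0.0, 0.7, -0.7]
gripper_width: 0.898
grip_force: 0.0
```

Call:
arm_command --moves '[[[0.2, -1.2, 0], [0, 0, 0], -0.8], [[0.4, -2.4, 0], [0, 0, 0], -0.8], [[0.6, -3.6, 0], [0, 0, 0], -0.8], [[0.9, -4.8, 0], [0, 0, 0], -0.8], [[1.1, -5.7, 0], [0, 0, 0], -0.8], [[1.12, -5.905, 0], [0, 0, 0], -0.8], [[1.12, -5.905, 0], [0, 0, 0], -0.8], [[1.12, -5.905, 0], [0, 0, 0], -0.8]]'

```text
time: 16.6
eef_pos: [647.3, -80.1, 178.5]
orientation: [-2.668, -1.658, -0.0]
ft_force: [-0.0, 0.4, -0.6]
gripper_width: 0.904
grip_force: 0.0
```

Run:
```python
from h import *
s=env.read_state(); print(s["time"],s["eef_pos"],s["gripper_width"],s["ft_force"])
for n,dz in(("scene",2),("side",-2)):
    r=rim(586.5,236,27,96,n); print(n,"mid",r[:3])
    W=pts(r[3]); q=W[(np.hypot(W[...,0]-587,W[...,1]-236)<30)]; print("top z",np.nanpercentile(q[:,2],98)-dz+.3)
    m=np.hypot(W[...,0]-587,W[...,1]-236); m=(m<33)&(m>20)&(W[...,2]>70+dz)&(W[...,2]<94+dz); p=W[m][:,:2]
    f=least_squares(lambda q:np.hypot(*(p-q).T)-27,[587,236],loss="soft_l1"); print("cyl",len(p),f.x,np.abs(f.fun).mean())
    r=rim(647.4,-81,20,112,n); print(n,"slim",r[:3])
```

```text
16.6 [647.32892739 -80.05415242 178.47086328] 0.9040982394375212 [-0.02492548  0.39764717 -0.59179578]
scene mid (0, array([586.5, 236. ]), np.float64(nan))
top z nan
cyl 0 [587. 236.] nan
scene slim (153, array([648.2, -81.3]), np.float64(0.04))
side mid (92, array([584.4, 235.4]), np.float64(0.61))
top z 96.25457420315973
cyl 332 [585.32863974 236.1163383 ] 1.8058676382903633
side slim (107, array([646.2, -81. ]), np.float64(0.3))h.py:20: RuntimeWarning: Mean of empty slice.
  return len(p),f.x.round(1),np.abs(f.fun).mean().round(2),c
  ret = ret.dtype.type(ret / rcount)
  return np.nanmean(a, axis, out=out, keepdims=keepdims)
<stdin>:7: RuntimeWarning: Mean of empty slice.
```

Call:
arm_command --moves '[[[0, 0, -0.5], [0, 0, 0], -0.8], [[0, 0, -1.1], [0, 0, 0], -0.8], [[0, 0, -1.6], [0, 0, 0], -0.8], [[0, 0, -2.0], [0, 0, 0], -0.8], [[0, 0, -2.105], [0, 0, 0], -0.8], [[0, 0, -2.105], [0, 0, 0], -0.3], [[0, 0, -2.105], [0, 0, 0], 0.2], [[0, 0, -2.105], [0, 0, 0], 0.6], [[0, 0, -2.105], [0, 0, 0], 0.9], [[0, 0, -2.105], [0, 0, 0], 0.9], [[0, 0, -2.105], [0, 0, 0], 0.9], [[0, 0, -2.105], [0, 0, 0], 0.9]]'

```text
time: 18.0
eef_pos: [647.9, -81.1, 94.4]
orientation: [2.668, 1.658, 0.001]
ft_force: [0.2, 0.6, 2.0]
gripper_width: 0.438
grip_force: 15.0
```

Call:
arm_command --moves '[[[0, 0, 0.2], [0, 0, 0], 0.9], [[0, 0, 0.8], [0, 0, 0], 0.9], [[0, 0, 1.6], [0, 0, 0], 0.9], [[0, 0, 2.5], [0, 0, 0], 0.9], [[0, 0, 3.2], [0, 0, 0], 0.9], [[0, 0, 3.5], [0, 0, 0], 0.9], [[-0.1, 0.5, 3.5], [0, 0, 0], 0.9], [[-0.3, 1.3, 3.5], [0, 0, 0], 0.9], [[-0.5, 2.3, 3.5], [0, 0, 0], 0.9], [[-0.7, 3.3, 3.5], [0, 0, 0], 0.9], [[-0.9, 4.3, 3.5], [0, 0, 0], 0.9], [[-1.1, 5.3, 3.5], [0, 0, 0], 0.9]]'

```text
time: 19.2
eef_pos: [601.6, 133.2, 232.1]
orientation: [-2.667, -1.658, 0.004]
ft_force: [-0.1, -0.2, -1.6]
gripper_width: 0.437
grip_force: 15.0
```

Call:
arm_command --moves '[[[-0.15, 0.9, 0], [0, 0, 0], 0.9], [[-0.3, 1.8, 0], [0, 0, 0], 0.9], [[-0.4, 2.4, 0], [0, 0, 0], 0.9], [[-0.42, 2.605, 0], [0, 0, 0], 0.9], [[-0.42, 2.605, 0], [0, 0, 0], 0.9], [[-0.42, 2.605, -0.4], [0, 0, 0], 0.9], [[-0.42, 2.605, -0.7], [0, 0, 0], 0.9], [[-0.42, 2.605, -0.8], [0, 0, 0], 0.9], [[-0.42, 2.605, -0.8], [0, 0, 0], 0.9], [[-0.42, 2.605, -0.8], [0, 0, 0], 0.9]]'

```text
time: 20.2
eef_pos: [587.1, 234.8, 202.2]
orientation: [2.669, 1.657, 0.0]
ft_force: [-0.6, 0.7, -0.8]
gripper_width: 0.436
grip_force: 15.0
```

Run:
```python
from h import *
s=env.read_state(); print(s["time"],s["eef_pos"],s["gripper_width"],s["ft_force"])
o=[]
for n,dz in(("scene",2),("side",-2)):
    c=cam(n); W=pts(c)
    for nm,r,z0,z1 in(("mid",27,74,93),("slim",20,112,180)):
        d=np.hypot(W[...,0]-587,W[...,1]-236)
        m=(d<r+6)&(d>r-7)&(W[...,2]>z0+dz)&(W[...,2]<z1+dz)
        p=W[m][:,:2]
        f=least_squares(lambda q:np.hypot(*(p-q).T)-r,[587,236],loss="soft_l1")
        print(n,nm,len(p),f.x.round(1),np.abs(f.fun).mean().round(2))
    u,v=(415,130) if n=="scene" else (315,150)
    o.append(cv2.resize(c["pixels"][v-75:v+75,u-75:u+75,::-1],(400,400),interpolation=cv2.INTER_CUBIC))
cv2.imwrite("pics/f.png",np.hstack(o))
```

```text
20.2 [587.07682814 234.76743016 202.19624501] 0.43575270196689886 [-0.58624781  0.73924853 -0.8170319 ]
scene mid 279 [586.9 235.8] 1.27
scene slim 696 [586.8 235.8] 0.83
side mid 270 [584.9 235.9] 1.83
side slim 489 [585.5 236.6] 1.59
```

View pics/f.png

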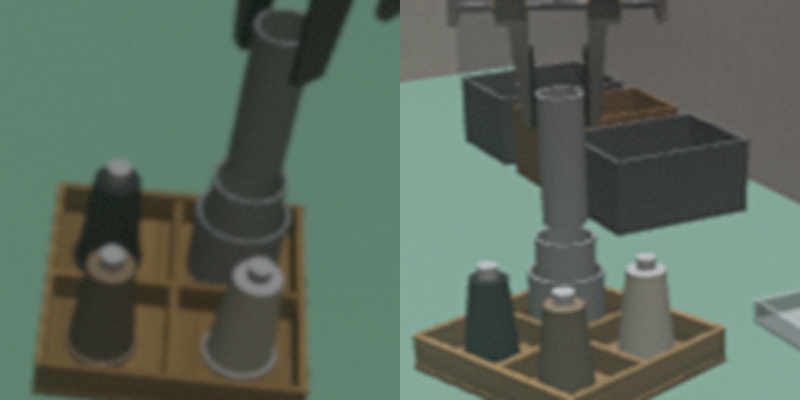

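Both views show the middle pot seated in the wide one and the slim pot centred above them. I lower it.

Call:
arm_command --moves '[[[0, 0, -0.2], [0, 0, 0], 0.9], [[0, 0, -0.45], [0, 0, 0], 0.9], [[0, 0, -0.8], [0, 0, 0], 0.9], [[0, 0, -1.15], [0, 0, 0], 0.9], [[0, 0, -1.5], [0, 0, 0], 0.9], [[0, 0, -1.8], [0, 0, 0], 0.9], [[0, 0, -2.05], [0, 0, 0], 0.9], [[0, 0, -2.2], [0, 0, 0], 0.9], [[0, 0, -2.25], [0, 0, 0], 0.9], [[0, 0, -2.27], [0, 0, 0], 0.9], [[0, 0, -2.27], [0, 0, 0], 0.9]]'

```text
time: 21.4
eef_pos: [587.1, 235.4, 111.6]
orientation: [2.668, 1.658, 0.001]
ft_force: [-0.4, -0.1, -1.4]
gripper_width: 0.436
grip_force: 15.0
```

Call:
arm_command --moves '[[[0, 0, -0.01], [0, 0, 0], 0.9], [[0, 0, -0.02], [0, 0, 0], 0.9], [[0, 0, -0.025], [0, 0, 0], 0.9], [[0, 0, -0.025], [0, 0, 0], 0.9]]'

```text
time: 21.8
eef_pos: [587.0, 235.2, 110.4]
orientation: [2.668, 1.658, 0.001]
ft_force: [-0.3, -0.7, 0.1]
gripper_width: 0.438
grip_force: 15.0
```

Call:
arm_command --moves '[[[0, 0, -0.008], [0, 0, 0], 0.9], [[0, 0, -0.008], [0, 0, 0], 0.9], [[0, 0, -0.008], [0, 0, 0], 0.5], [[0, 0, -0.008], [0, 0, 0], 0.1], [[0, 0, -0.008], [0, 0, 0], -0.3], [[0, 0, -0.008], [0, 0, 0], -0.5], [[0, 0, -0.008], [0, 0, 0], -0.5], [[0, 0, -0.008], [0, 0, 0], -0.5], [[0, 0, 0.3], [0, 0, 0], -0.5], [[0, 0, 0.9], [0, 0, 0], -0.5], [[0, 0, 1.7], [0, 0, 0], -0.5], [[0, 0, 2.5], [0, 0, 0], -0.5]]'

```text
time: 23.0
eef_pos: [586.6, 235.1, 212.0]
orientation: [-2.668, -1.658, 0.0]
ft_force: [0.7, 0.1, -0.0]
gripper_width: 0.752
grip_force: 0.0
```

Call:
arm_command --moves '[[[0, -1, 0.3], [0, 0, 0], -0.5], [[0, -2, 0.3], [0, 0, 0], -0.5], [[0, -3, 0.3], [0, 0, 0], -0.5], [[0, -4, 0.3], [0, 0, 0], -0.5], [[0, -5, 0.3], [0, 0, 0], -0.5], [[-1, -6, 0.3], [0, 0, 0], -0.5], [[-2, -6, 0.3], [0, 0, 0], -0.5], [[-3, -6, 0.3], [0, 0, 0], -0.5], [[-3, -6, 0.3], [0, 0, 0], -0.5], [[-3, -6, 0.3], [0, 0, 0], -0.5]]'

```text
time: 24.0
eef_pos: [467.1, -4.9, 223.4]
orientation: [2.667, 1.657, 0.003]
ft_force: [0.1, 0.0, -0.2]
gripper_width: 0.748
grip_force: 0.0
```

Run:
```python
from h import *
s=env.read_state(); print(s["time"],s["eef_pos"],s["gripper_width"],s["ft_force"])
o=[]
for n,dz in(("scene",1.7),("side",-1.8)):
    c=cam(n); W=pts(c)
    q=W[(np.hypot(W[...,0]-587,W[...,1]-236)<26)][:,2]-dz; print(n,"top z",np.percentile(q,99.5))
    save(c,"g%s.png"%n); o.append(c["pixels"][:,:,::-1])
cv2.imwrite("pics/g.png",np.hstack([cv2.resize(x,(400,300)) for x in o]))
```

```text
24.0 [467.07759805  -4.87798027 223.43727404] 0.7477956115596053 [ 0.09577409  0.03308235 -0.24024166]
scene top z 129.5556198179926
side top z 128.42785130901188
```

View pics/g.png

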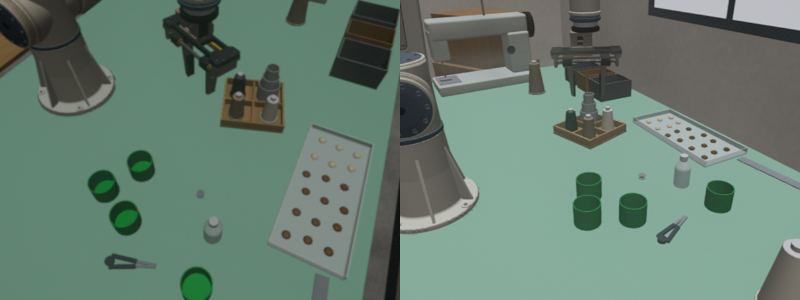

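The pots are nested in the cork cell. The slim rim is at about 128 mm, as it should be, and all the bystanders are standing or lying where they were.

```bash
python3 -c "
from station import env
print(env.hand_in())"
```

```text
the job is handed in; nothing more can be done
None
```

The job is handed in: the wide, middle and slim aluminium pots were set down in that order as one nest on the cork pad and let go, in about 24 s of robot time, with the bystanders left as they were; no verdict came back.

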